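# Pack the phone bonding press

### The arm

A 7-joint arm with a two-finger parallel gripper is mounted at the origin on a cart in front of the work surface, level with it; the furniture and walls round the work are solid. World frame = base frame: x ahead of the robot, y to its left, z up, the work surface at z = 0. Lengths are in m, angles in degrees, forces in N, time in s.
With the tool pointing down it reaches from about 0.425 to 0.875 m from the base axis. Payload 9.9 kg.
Tool frame: the origin (TCP) lies at the very end of the fingers, on their centre line; the grasp point (between the pads) lies r.pinch_z behind it (r.pinch_z is the distance from the TCP to the grasp point, in m); z points along the fingers, y is the line along which they close (so a half turn about z gives the same grasp; the last joint's range is limited). The gripper opens to 85 mm and grips with 20 to 120 N. Pads are 22 mm wide; open, the fingers measure 114 mm over their backs; the gripper's body (76 mm by 85 mm) begins 54 mm behind the grasp point. The pads swing forward as they close: fully open they stand 13 mm farther back than shut.
Start: joints at [68.938, 32.985, 1.427, 82.34, -0.859, 64.687, -3.237], TCP at [0.189, -0.648, 0.231] pointing down, gripper open.
Joint ranges: [-157.87, 157.87], [-19.46, 123.44], [-87.15, 90], [11.01, 140.99], [-62.26, 242.26], [9.8, 113.94], [-161.44, 161.44]. Speed limits (degrees/s): [127.2, 127.2, 172.46, 172.46, 180, 180, 180].

### API

Orientations are given as a 3x3 rotation matrix whose columns are the frame's x, y, z axes.
In Python, from station import r gives the robot as it stands. The module is installed in compiled form; this text tells all that it offers.
- The arm moves only by the shell command python3 -m pendant 'ROWS' [OPENING] [FORCE]. ROWS is text: rows parted by semicolons, each of 4 numbers parted by spaces: the shift along the tool's x, y, z in m, then the turn about the tool's z in rad. In form: dx dy dz yaw; .... A call has 1 to 12 rows; each row shifts and turns the commanded pose from where the row before left it, along the tool's axes as they then stand; what a row does not reach is not made up. A row lasts 1/12 s, in which the tool goes at most 41.7 mm and 7.16 degrees, less where a joint would pass 70% of its speed; a pose out of reach is approached as far as the arm can. A call is refused whole if a number of a shift passes 0.0417 or a number of a turn 0.125, either way. A call with a gripper value outside its range is refused whole. OPENING is the gripper's target within -1 to 1 (shut at 1, half-way at 0, fully open at -1), set as the call begins (- or left out, the last holds). The fingers move at their own pace and stop on an object; FORCE is the grip in N (left out, the last holds). Time passes only in rows, so rows that do not move let the fingers close. It gives the time, the measured TCP pose, the force, the opening and the grip force at its end, in the units of the state.
- r.get_obs(): the state, without advancing time (a new reading comes with each control period).
- r.camera(name): name is "side" or "top"; returns a dict with "color" (384x512x3 uint8, red, green, blue), "fovy" (degrees; the focal length in pixels is half the picture's height over the tangent of half this angle, whatever the lens; pixels are square), "cx", "cy" (the principal point, pixels), "k1" (the pictures are not rectified: a ray, as slopes to the right and down, at radius r is drawn at 1 + k1 r^2 times it, then the intrinsics apply), "R" (3x3) and "t" (3): a world point X has camera coordinates R X + t. Camera axes: x right, y down, z forward; pixel columns grow to the right and rows downward; lengths in m; the calibration is good to about 2 mm. A picture is of the moment at which its call begins. There is no depth.
- r.job_done(): hands the job in; it is judged then, once.
Trained networks look in a picture, given as the dict that the camera call returned (one of the last four; its "shot" number tells which), for a name from the list of things; names that differ only in an ending like _2 or _b are one class to them, and where a whole thing is asked for, a point or a joint stands for the part that bears it (a point fixed in the world has none). Each returns a list of dicts, best first, with "p" (0 to 1); they miss things now and then, are a little off and sometimes report something else, mostly with a low value. They report only what shows in the picture. A call takes as long as a camera call. They do not tell look-alikes from the thing itself.
- r.masks_of(label, picture): "region" (384x512 bool, what is visible of it) and "box" ([left, top, right, bottom] in pixels, round what is visible of it).
- r.pinpoint(label, picture): "location" ([row, column] in pixels: a listed point, or the origin of a listed thing).
The state is a dict: "clock": time; "joint_pos": joint angles; "joint_velocities": joint speeds; "tau": joint torques, N m; "tcp_pos": TCP position; "eef_rot": TCP orientation; "contact_force": force on the tool from outside, world axes, zero at the start; "torque": the same for the moment, N m; "gripper_width": finger opening in m; "finger_force": force on a finger pad.
Only numpy, scipy, OpenCV 4.12 (cv2) and the standard library are available. Lean on these libraries where they do the work, as an engineer would, in place of code of your own. Each camera call takes 0.05 s, during which the arm holds its last target. There are 200 camera calls.

### The job

The phone in the bonding press has a freshly glued screen that must be held down while the glue sets. Find out how much room there is under the press's bar, stack the right combination of white spacer plates on the open near end of the phone and slide the stack in under the bar, so that it stands centred under the sprung foot and the foot bears down on it and so presses on the phone. Treat the phone gently (no hard push or drop on it) and leave the glue syringe, the tweezers and the pot of cotton buds where they are.

Things in the scene. Friction and masses are not known exactly. Their poses are not given: they have to be found in the camera images.
- press: bonding press, fixed on the bare wood of the bench: aluminium base 174 x 164 x 12 mm, two steel posts 136 mm apart, 83 mm high, a bridge bar (18 mm thick, 36 mm wide in x, locked to the posts) across them. Origin on the bench below the foot and the middle of the bar. x: the way plates slide in, away from the robot's side; y along the bar; z up. Base reaches from x = -107 to +67 mm
- press_axis (a point): on the axis of the black sprung foot under the bar's middle, level with the phone's upper face (20.5 mm over the bench). The foot hangs 6 mm below the bar's underside: flat, 8 mm across, its rim sloping up 22 degrees to 35 mm across, so a plate slid in lifts it. It pushes down 2.5 N when just lifted, 4 N when 6 mm up (flush, its limit); sliding a fitting stack in takes 5 to 15 N
- bar_spot (a point): 12 mm above the bench, straight below a clear flat spot on the bar's top, 38 mm from the foot's axis. The bar's height differs from job to job and is not reported: the gap from the phone's upper face to the bar's underside is 24 to 33 mm, the bar's top 18 mm higher. A stack bears if it is lower than this gap, but by less than 6 mm; a higher one strikes the bar, a lower one stays loose
- base_spot (a point): a bare spot on the top of the base plate, 12 mm above the bench, left of the phone on the robot's side of the bar; touching here gives the height from which the bar's top can be measured by touch
- load_spot (a point): on the upper face of the phone (20.5 mm above the bench), on its middle line, 56 mm to the robot's side of the foot's axis: a plate centred here with its 60 mm side along the press's x lies wholly on the phone and ends 8 mm short of the bar's front face
- phone: black phone, 70 x 150 x 8.5 mm, lying flat on the press's base plate, long side along the press's x, inside low lips (5 mm high, 1.5 mm clear); its middle is 20 mm to the robot's side of the foot's axis, so 77 mm of it lie open on that side of the bar. Origin: middle of its underside; its own y is its long axis, z up
- plate_8: loose white plastic spacer plate, 60 x 40 mm and 8 mm thick, edges rounded 1.2 mm, lying flat on the red mat (2 mm high) to the right of the press. Origin: middle of its underside; x along the 60 mm side, y along the 40 mm side, z up
- plate_11: loose white plastic spacer plate, 60 x 40 mm and 11 mm thick, edges rounded 1.2 mm, lying flat on the red mat (2 mm high) to the right of the press. Origin: middle of its underside; x along the 60 mm side, y along the 40 mm side, z up
- plate_14: loose white plastic spacer plate, 60 x 40 mm and 14 mm thick, edges rounded 1.2 mm, lying flat on the red mat (2 mm high) to the right of the press. Origin: middle of its underside; x along the 60 mm side, y along the 40 mm side, z up
- plate_17: loose white plastic spacer plate, 60 x 40 mm and 17 mm thick, edges rounded 1.2 mm, lying flat on the red mat (2 mm high) to the right of the press. Origin: middle of its underside; x along the 60 mm side, y along the 40 mm side, z up
- glue_syringe: bystander: white glue syringe, 140 mm long, 28 mm wide, 20 mm high, lying behind the press; origin in the middle of its underside
- tweezers: bystander: black tweezers, 124 mm long, 14 mm wide, 9 mm high, lying in front of the press near the bench's edge; origin in the middle of the underside
- cotton_pot: bystander: white pot of cotton buds, 62 mm across, 82 mm high, standing behind the plates; origin in the middle of its underside
Not all that is in view belongs to the job. Leave any green look-alike of the plate_8 alone. What is shaped like the plate_14 but black is not meant.

How it is judged:
By the outcome, as a careful person would: the job done as asked, in the order asked, and still so for the second after the job is handed in, with the robot touching nothing.
It also fails if it takes over 72 s, if anything falls off the work surface, if the arm or the gripper's body presses on something with over 40 N, if the wrist force passes 120 N, or if a joint passes its speed limit or range.

## Working session

There is one attempt and no reset: what is moved stays moved. The work goes in short steps, Python scripts to look and compute and a shell command to move; the robot and the scene stay as the last step left them, time stands still between calls to the robot, and variables do not carry over. Pictures are saved under pics/ and viewed, at most 12 in all, crops included, and the job is handed in when it is done.

```bash
mkdir -p pics; cat > h.py <<'E'
import numpy as np, cv2
from station import r
def ray(c,px):  # px=(col,row)
    f=c["color"].shape[0]/2/np.tan(np.radians(c["fovy"]/2))
    d=np.array([(px[0]-c["cx"])/f,(px[1]-c["cy"])/f]); u=d.copy()
    for _ in range(20): u=d/(1+c["k1"]*(u@u))
    R=np.array(c["R"]);t=np.array(c["t"])
    return -R.T@t, R.T@np.array([u[0],u[1],1])
def at(c,px,z):
    o,d=ray(c,px); return o+d*(z-o[2])/d[2]
def proj(c,X):
    f=c["color"].shape[0]/2/np.tan(np.radians(c["fovy"]/2))
    p=np.array(c["R"])@X+np.array(c["t"]);u=p[:2]/p[2];u=u*(1+c["k1"]*(u@u))
    return u*f+[c["cx"],c["cy"]]
def save(n,im,s=1): cv2.imwrite(f"pics/{n}.png",cv2.cvtColor(cv2.resize(im,None,fx=s,fy=s,interpolation=cv2.INTER_CUBIC),cv2.COLOR_RGB2BGR))
E
python3 - <<'E'
from h import *
np.set_printoptions(precision=3,suppress=True)
T=r.camera("top");S=r.camera("side")
save("top0",T["color"],1.5);save("side0",S["color"],1.5)
print(r.pinch_z, r.get_obs()["eef_rot"], T["fovy"],ray(T,(256,192)),ray(S,(256,192)))
Z=dict(press=0,press_axis=.0205,bar_spot=.012,base_spot=.012,load_spot=.0205,phone=.012,plate_8=.002,plate_11=.002,plate_14=.002,plate_17=.002,glue_syringe=0,tweezers=0,cotton_pot=0)
for n,z in Z.items():
    for nm,c in (("T",T),("S",S)):
        for d in r.pinpoint(n,c)[:3]:
            l=d["location"];print(n,nm,round(d["p"],2),np.round(l,1),at(c,(l[1],l[0]),z))
E
```

```text
0.0187 [[ 0.96   0.28  -0.001]
 [ 0.28  -0.96   0.001]
 [-0.    -0.002 -1.   ]] 53.606614532184 (array([ 0.451, -0.007,  1.046]), array([ 0.097, -0.014, -0.995])) (array([0.17 , 0.783, 0.497]), array([ 0.386, -0.808, -0.445]))
press T 0.85 [194.4 176.1] [0.552 0.2   0.   ]
press T 0.5 [264.4 203.2] [0.358 0.127 0.   ]
press S 0.92 [252.5 212.6] [0.553 0.204 0.   ]
press_axis T 0.55 [191.2 171.2] [0.559 0.209 0.02 ]
press_axis S 0.74 [245.4 209.9] [0.557 0.207 0.021]
bar_spot T 0.62 [198.5 157.3] [0.541 0.249 0.012]
bar_spot S 0.95 [257.3 204.5] [0.55  0.241 0.012]
bar_spot S 0.22 [195.4 310.2] [ 0.44  -0.151  0.012]
base_spot T 0.75 [221.5 155.6] [0.478 0.254 0.012]
base_spot S 0.72 [271.1 230.4] [0.476 0.257 0.012]
base_spot S 0.31 [248.8 219.5] [0.537 0.199 0.012]
load_spot T 0.93 [214.2 176.4] [0.496 0.195 0.02 ]
load_spot T 0.27 [137.2 295. ] [ 0.701 -0.133  0.02 ]
load_spot S 0.59 [248.1 233.5] [0.504 0.192 0.021]
phone T 0.59 [197.6 174.6] [0.542 0.202 0.012]
phone S 0.73 [198.4 313.1] [ 0.426 -0.136  0.012]
phone S 0.63 [248.  216.8] [0.544 0.199 0.012]
phone S 0.52 [256.2 298
[... 998 characters left out ...]
-0.156  0.002]
plate_17 T 0.9 [236.7 347.6] [ 0.423 -0.271  0.002]
plate_17 T 0.61 [200. 303.] [ 0.528 -0.151  0.002]
plate_17 S 0.76 [195.9 312.9] [ 0.437 -0.171  0.002]
plate_17 S 0.72 [191.7 283. ] [ 0.527 -0.156  0.002]
plate_17 S 0.7 [178.3 304.9] [ 0.5   -0.281  0.002]
glue_syringe T 0.63 [136.5 168.7] [0.716 0.221 0.   ]
glue_syringe T 0.61 [261.3 201.2] [0.367 0.133 0.   ]
glue_syringe S 0.88 [236.8 151.8] [ 0.718  0.216 -0.   ]
tweezers T 0.38 [263.5 203.7] [0.361 0.126 0.   ]
tweezers S 0.45 [258.  299.1] [0.37  0.134 0.   ]
tweezers S 0.29 [273.1 231.7] [0.478 0.248 0.   ]
cotton_pot T 0.71 [137.  293.6] [ 0.706 -0.132  0.   ]
cotton_pot S 0.73 [185.4 228.9] [ 0.696 -0.122  0.   ]
```

View pics/top0.png

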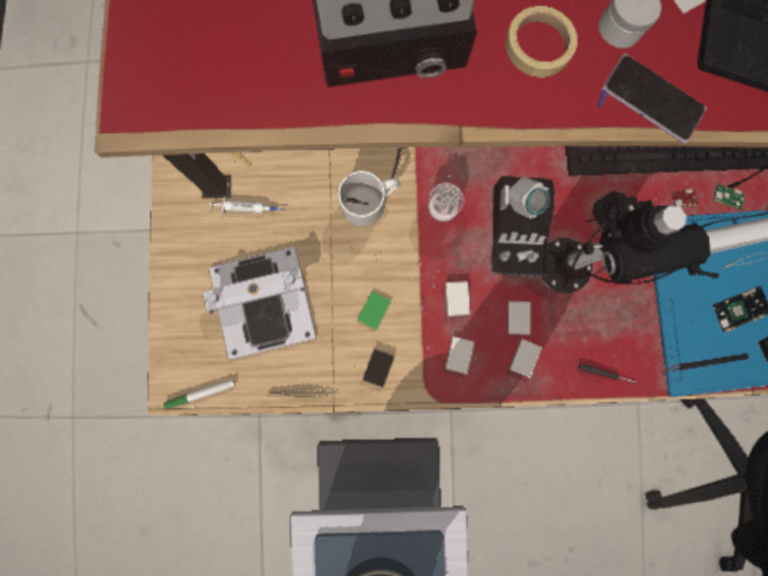

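View pics/side0.png

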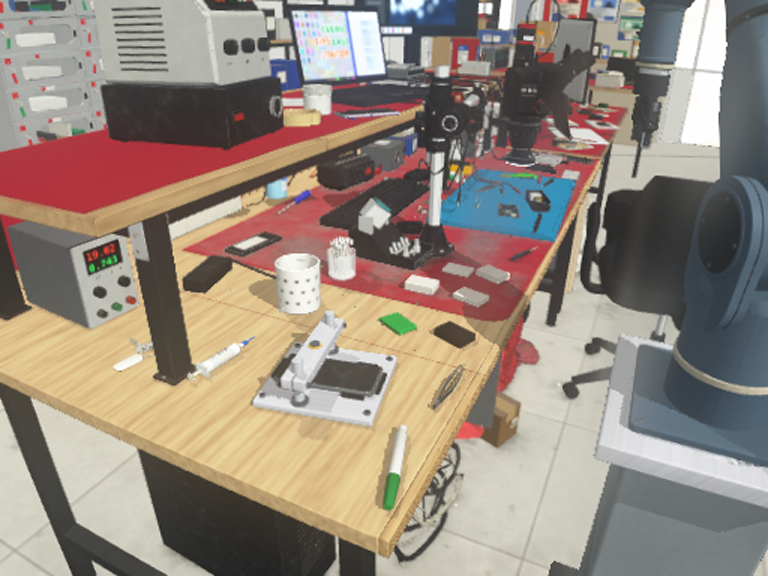

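```bash
python3 - <<'E'
from h import *
np.set_printoptions(precision=3,suppress=True)
T=r.camera("top");S=r.camera("side")
a=cv2.resize(T["color"][185:275,280:380],(500,450),interpolation=cv2.INTER_CUBIC)
b=cv2.resize(S["color"][160:235,255:355],(600,450),interpolation=cv2.INTER_CUBIC)
save("crop0",np.hstack([a,b])[:, :],0.72)
for nm,c in (("T",T),("S",S)):
  for n in ("plate_8",):
    for d in r.masks_of(n,c):
        m=d["region"].astype(np.uint8); cs=max(cv2.findContours(m,0,2)[0],key=cv2.contourArea)
        (cx,cy),(w,h),ang=cv2.minAreaRect(cs)
        bx=cv2.boxPoints(((cx,cy),(w,h),ang)); P=[at(c,p,.013)[:2] for p in bx]
        print(nm,n,round(d["p"],2),d["box"],m.sum(),c["color"][d["region"]].mean(0).round(), np.mean(P,0), [np.linalg.norm(P[1]-P[0]),np.linalg.norm(P[2]-P[1])],[np.degrees(np.arctan2(*(P[i+1]-P[i])[::-1])) for i in (0,1)] )
E
```

```text
T plate_8 0.84 [244.5, 232.9, 263.8, 258.1] 350 [71. 61. 51.] [ 0.411 -0.008] [np.float64(0.06117564184545186), np.float64(0.04362885817546722)] [np.float64(-19.86597985145621), np.float64(-109.85046745632174)]
T plate_8 0.78 [294.6, 224.4, 317.4, 249.1] 323 [166. 154. 145.] [ 0.429 -0.155] [np.float64(0.059256285341004133), np.float64(0.04072397023024069)] [np.float64(-15.059186258282491), np.float64(-104.53157637550531)]
T plate_8 0.75 [339.1, 225.1, 361.3, 250.3] 345 [156. 144. 136.] [ 0.419 -0.274] [np.float64(0.06094539367910083), np.float64(0.04358573815024401)] [np.float64(-24.545874276932956), np.float64(-113.30608040134345)]
T plate_8 0.63 [239.4, 196.3, 260.9, 224.2] 322 [ 87. 148.  85.] [ 0.511 -0.002] [np.float64(0.060928015794184345), np.float64(0.04029350167570932)] [np.float64(-27.814073122940368), np.float64(-118.05656815653403)]
T plate_8 0.61 [293.8, 187.4, 310.1, 211.3] 342 [212. 199. 188.] [ 0.529 -0.154] [np.float64(0.04138501749671926), np.float64(0.060455657587166874)] [np.float64(-91.38025624949947), np.float64(177.7072517096447)]
S plate_8 0.85 [289.5, 215.1,
[... 539 characters left out ...]
 [np.float64(-81.56210915719068), np.float64(157.40024392537558)]
S plate_8 0.65 [250.7, 209.5, 278.2, 222.7] 213 [ 80. 170.  83.] [0.509 0.017] [np.float64(0.05936600770025833), np.float64(0.08155628275468806)] [np.float64(-81.9420260668009), np.float64(151.52728114886492)]
S plate_8 0.61 [271.2, 182.3, 293.9, 198.8] 246 [216. 204. 194.] [ 0.53  -0.147] [np.float64(0.0855032705312336), np.float64(0.0731981406922674)] [np.float64(-71.00310003827784), np.float64(-178.55213121901198)]
S plate_8 0.48 [303.7, 190.8, 327.3, 205.7] 202 [171. 160. 149.] [ 0.425 -0.139] [np.float64(0.06487663318352589), np.float64(0.07250465357406034)] [np.float64(-78.91700334875678), np.float64(167.28745728684765)]
```

View pics/crop0.png

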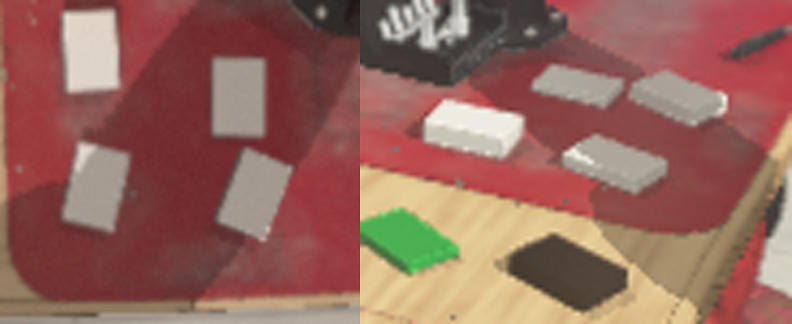

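```bash
python3 - <<'E'
from h import *
from scipy.optimize import minimize
np.set_printoptions(precision=3,suppress=True)
T=r.camera("top");S=r.camera("side")
# fit box (x,y,yaw,thickness) to segmentation in both views using colour mask (bright, low saturation)
def wm(c,box):
    im=c["color"].astype(int); x0,y0,x1,y1=box
    m=np.zeros(im.shape[:2],np.uint8); s=im[y0:y1,x0:x1]
    m[y0:y1,x0:x1]=(s[...,1]/np.maximum(s[...,0],1)>.74)&(s[...,1]>75)
    n,l,st,_=cv2.connectedComponentsWithStats(m); k=1+np.argmax(st[1:,4]); return (l==k)
def box(x,y,a,t,z0=.002):
    R=np.array([[np.cos(a),-np.sin(a)],[np.sin(a),np.cos(a)]])
    P=np.array([[sx*.030,sy*.020] for sx in(-1,1) for sy in(-1,1)])@R.T+[x,y]
    return np.array([[*p,z] for p in P for z in(z0,z0+t)])
def sil(c,B):
    p=np.array([proj(c,X) for X in B]); h=cv2.convexHull(p.astype(np.float32))
    k=8;m=np.zeros((384*1,512),np.uint8)
    o=np.floor(p.min(0))-8; W=60
    M=np.zeros((W*k,W*k),np.uint8); cv2.fillPoly(M,[np.round((h-o+.5)*k).astype(np.int32)],1)
    M=cv2.resize(M.astype(np.float32),(W,W),interpolation=cv2.INTER_AREA)
    return M,o.astype(int)
def cost(p,ms,sh,t):
    e=0
    for c,m,s in zip((T,S),ms,sh):
        B=box(p[0],p[1],p[2],t); 
        if s is S: pass
        M,o=sil(c,B); sub=np.zeros((60,60)); q=m[o[1]:o[1]+60,o[0]:o[0]+60]; sub[:q.shape[0],:q.shape[1]]=q
        e+=np.abs(M-sub).sum()+ (m.sum()-sub.sum())
    return e
for n,x,y,a,bt,bs in [("A",.529,-.154,0,(288,180,318,220),(266,178,298,202)),("B",.429,-.155,-15,(288,218,324,256),(298,187,332,208)),("C",.498,-.262,0,(332,195,364,228),(291,173,319,189)),("D",.419,-.274,-24,(333,220,368,255),(312,172,345,189))]:
    ms=[wm(T,bt),wm(S,bs)]; out=[]
    for t in (.008,.011,.014,.017):
        b=min((minimize(cost,[x,y,np.radians(a)],(ms,(T,S),t),method="Nelder-Mead",options=dict(initial_simplex=np.array([[x,y,np.radians(a)]]*4)+np.vstack([np.zeros(3),np.diag([.006*s,.006*s,.1])]))) for s in(1,-1)),key=lambda q:q.fun)
        out.append((t,round(b.fun,1),np.round([b.x[0],b.x[1],np.degrees(b.x[2])],3)))
    print(n,[m.sum() for m in ms]); [print("  ",*o) for o in out]
E
```

```text
A [np.int64(354), np.int64(228)]
   0.008 92.0 [ 0.531 -0.154  1.029]
   0.011 71.3 [ 0.531 -0.154  1.295]
   0.014 52.6 [ 0.531 -0.154  1.216]
   0.017 52.4 [ 0.531 -0.154  1.277]
B [np.int64(353), np.int64(204)]
   0.008 51.8 [  0.429  -0.155 -15.668]
   0.011 52.7 [  0.428  -0.155 -15.246]
   0.014 71.5 [  0.428  -0.154 -16.024]
   0.017 92.8 [  0.428  -0.154 -14.607]
C [np.int64(327), np.int64(132)]
   0.008 32.8 [ 0.493 -0.268 -2.503]
   0.011 53.9 [ 0.493 -0.268 -2.141]
   0.014 78.3 [ 0.492 -0.267 -2.487]
   0.017 101.2 [ 0.492 -0.266 -1.736]
D [np.int64(345), np.int64(181)]
   0.008 54.3 [  0.419  -0.276 -24.274]
   0.011 41.7 [  0.419  -0.276 -24.021]
   0.014 49.1 [  0.418  -0.275 -23.26 ]
   0.017 69.7 [  0.419  -0.274 -24.259]
```

The top view shows the press at about (176,194). The possible plates, by top-view pixel:
- A (305,199): bright, thick white
- B (307,237): white
- C (346,212): white, thin
- D (350,238): white
- Green look-alike (250,206): not wanted
- Black block (252,245): not wanted

The crop shows A as the thickest and C as the thinnest. With the silhouette fit this gives A=17, B=11, C=8 and D=14. Next I'll fit the press's yaw.

```bash
cat > press.py <<'E'
from h import *
def P(pose,x,y,z): # press frame mm -> world m
    a=pose[2];return np.array([pose[0]+(x*np.cos(a)-y*np.sin(a))/1e3,pose[1]+(x*np.sin(a)+y*np.cos(a))/1e3,z/1e3])
E
python3 - <<'E'
from press import *
from scipy.optimize import minimize
np.set_printoptions(precision=4,suppress=True)
T=r.camera("top");S=r.camera("side")
# base outline fit in both views: maximise gradient contrast along the rectangle's edges
def grad(c):
    g=cv2.cvtColor(c["color"],cv2.COLOR_RGB2HSV)[...,1].astype(np.float32); g=cv2.GaussianBlur(g,(0,0),.8); return g
G={id(c):grad(c) for c in (T,S)}
def samp(c,pts):
    p=np.array([proj(c,X) for X in pts],np.float32)
    return cv2.remap(G[id(c)],p[:,0].reshape(-1,1),p[:,1].reshape(-1,1),1).ravel()
E=[]
for s in np.linspace(.05,.95,40):
    E+=[((-107+174*s,-82),(0,-1)),((-107+174*s,82),(0,1)),((-107,-82+164*s),(-1,0)),((67,-82+164*s),(1,0))]
def cost(p):
    e=0
    for c in (T,S):
        i=samp(c,[P(p,a[0]-4*n[0],a[1]-4*n[1],12) for a,n in E]); o=samp(c,[P(p,a[0]+4*n[0],a[1]+4*n[1],12 if c is T else 12) for a,n in E])
        e-=np.clip(o-i,-20,60).mean()*(1 if c is T else .3)
    return e
best=min((minimize(cost,[.553,.203,np.radians(a)],method="Nelder-Mead",options=dict(initial_simplex=np.array([[.553,.203,np.radians(a)]]*4)+np.vstack([np.zeros(3),np.diag([.006,.006,.06])]))) for a in(8,11,14,17)),key=lambda q:q.fun)
p=best.x;print(p,np.degrees(p[2]),best.fun); np.save("pose.npy",p)
for n,v in dict(axis=(0,0,20.5),load=(-56,0,20.5),bar=(0,38,12)).items(): print(n,P(p,*v))
def draw(c,k,x0,y0,w,h):
    im=cv2.resize(c["color"][y0:y0+h,x0:x0+w],None,fx=k,fy=k,interpolation=cv2.INTER_CUBIC)
    def poly(q,col): cv2.polylines(im,[np.round((np.array([proj(c,P(p,*v)) for v in q])-[x0,y0]+.5)*k).astype(int)],True,col,1)
    poly([(-107,-82,12),(-107,82,12),(67,82,12),(67,-82,12)],(255,0,0))
    poly([(-95,-35,20.5),(-95,35,20.5),(55,35,20.5),(55,-35,20.5)],(0,255,0))
    for z,col in ((62.5,(255,255,0)),(71.5,(0,255,255))): poly([(-18,-60,z),(-18,60,z),(18,60,z),(18,-60,z)],col)
    return im
a=draw(T,4.5,130,155,90,90);b=draw(S,4,160,200,110,100)
b=cv2.resize(b,(int(b.shape[1]*a.shape[0]/b.shape[0]),a.shape[0])); ab=np.hstack([a,b]);save("fit",ab,min(1,790/ab.shape[1]))
E
```

```text
[0.5514 0.2079 0.2065] 11.829218083537349 -65.43098449707031
axis [0.5514 0.2079 0.0205]
load [0.4966 0.1964 0.0205]
bar [0.5436 0.245  0.012 ]
```

View pics/fit.png

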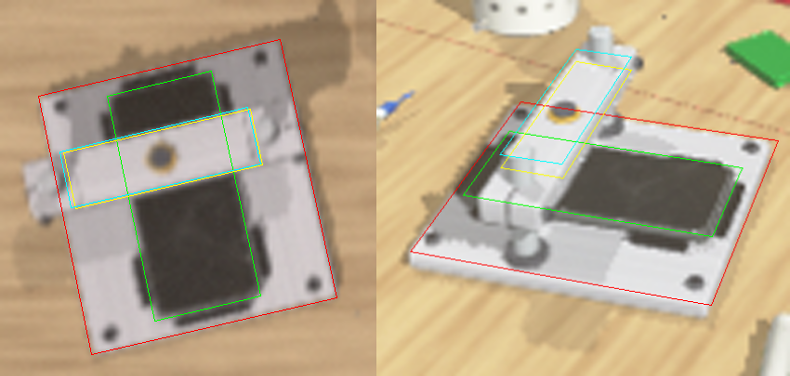

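The outlines match the base and the phone (yaw 11.8°), and the bar lies where expected. Now I'll set out for the base spot.

```bash
python3 -m pendant '0.028 -0.028 0 0.078;0.028 -0.028 0 0;0.028 -0.028 0 0;0.028 -0.028 0 0;0.028 -0.028 0 0;0.028 -0.028 0 0;0.028 -0.028 0 0;0.028 -0.028 0 0;0.028 -0.028 0 0;0.028 -0.028 0 0;0.028 -0.028 0 0;0.028 -0.028 0 0' 1 20; python3 -m pendant '0.011 -0.038 0.005 0;0.011 -0.038 0.005 0;0.011 -0.038 0.01 0;0.011 -0.038 0.01 0;0.011 -0.038 0.01 0;0.011 -0.038 0.01 0;0.011 -0.038 0.01 0;0.011 -0.038 0.01 0;0.011 -0.038 0.01 0;0.011 -0.038 0.01 0;0.011 -0.038 0.01 0;0.011 -0.038 0.01 0'
```

```text
clock: 2.8
tcp_pos: [0.4474, -0.2471, 0.2316]
eef_rot: [[0.979, 0.204, 0.001], [0.204, -0.979, -0.0], [0.001, 0.0, -1.0]]
contact_force: [1.2, -0.4, 0.3]
gripper_width: 0.0003
finger_force: 0.0
clock: 3.8
tcp_pos: [0.4827, 0.2265, 0.121]
eef_rot: [[0.979, 0.204, 0.001], [0.204, -0.979, 0.0], [0.001, -0.0, -1.0]]
contact_force: [1.6, -0.2, -0.1]
gripper_width: 0.0
finger_force: 0.0
```

```bash
python3 -m pendant '0.001 -0.032 0.02 0;0 0 0.035 0;0 0 0.03 0;0 0 0.015 0;0 0 0 0;0 0 0.002 0;0 0 0 0' ; python3 -m pendant '0 0 0.001 0;0 0 0 0'; python3 -m pendant '0 0 0.001 0;0 0 0 0'; python3 -m pendant '0 0 0.001 0;0 0 0 0'
```

```text
clock: 4.38
tcp_pos: [0.4777, 0.2563, 0.0201]
eef_rot: [[0.979, 0.204, 0.001], [0.204, -0.979, 0.001], [0.001, -0.0, -1.0]]
contact_force: [0.2, 0.9, -1.7]
gripper_width: -0.0002
finger_force: 0.0
clock: 4.55
tcp_pos: [0.4779, 0.2563, 0.0195]
eef_rot: [[0.979, 0.204, 0.002], [0.204, -0.979, 0.001], [0.002, -0.001, -1.0]]
contact_force: [0.2, 0.4, 0.2]
gripper_width: -0.0001
finger_force: 0.0
clock: 4.72
tcp_pos: [0.4774, 0.2561, 0.0179]
eef_rot: [[0.979, 0.204, 0.001], [0.204, -0.979, 0.001], [0.001, -0.0, -1.0]]
contact_force: [-0.5, 0.2, 0.8]
gripper_width: 0.0002
finger_force: 0.0
clock: 4.88
tcp_pos: [0.4771, 0.256, 0.0164]
eef_rot: [[0.979, 0.204, 0.0], [0.204, -0.979, 0.0], [0.0, -0.0, -1.0]]
contact_force: [0.5, 0.3, 0.7]
gripper_width: 0.0002
finger_force: 0.0
```

```bash
for i in 1 ; do python3 -m pendant '0 0 0.002 0;0 0 0 0' | sed -n '1,2p;4p'; python3 -m pendant '0 0 0.001 0;0 0 0 0'| sed -n '1,2p;4p'; python3 -m pendant '0 0 0.001 0;0 0 0 0'| sed -n '1,2p;4p';  python3 -m pendant '0 0 0.001 0;0 0 0 0'| sed -n '1,2p;4p'; done
```

```text
clock: 5.05
tcp_pos: [0.477, 0.256, 0.014]
contact_force: [0.5, 0.6, 1.0]
clock: 5.22
tcp_pos: [0.477, 0.256, 0.0131]
contact_force: [0.2, 1.0, -0.4]
clock: 5.38
tcp_pos: [0.4771, 0.2561, 0.0122]
contact_force: [0.9, 0.1, 0.4]
clock: 5.55
tcp_pos: [0.4771, 0.2561, 0.0121]
contact_force: [-2.7, -1.8, 12.9]
```

```bash
python3 -m pendant '0 0 -0.04 0;0 0 -0.04 0;0 0 -0.02 0;0.032 0.012 0 0;0.031 0.0125 0 0;0 0 0.02 0;0 0 0.01 0;0 0 0.003 0;0 0 0 0'; for i in 1 ; do python3 -m pendant '0 0 0.0015 0;0 0 0 0' | sed -n '2p;4p'; python3 -m pendant '0 0 0.0015 0;0 0 0 0'| sed -n '2p;4p'; done
```

```text
clock: 6.3
tcp_pos: [0.5421, 0.2449, 0.0772]
eef_rot: [[0.979, 0.205, -0.003], [0.205, -0.979, -0.001], [-0.003, 0.0, -1.0]]
contact_force: [-0.0, -0.9, -0.2]
gripper_width: -0.0001
finger_force: 0.0
tcp_pos: [0.5433, 0.2455, 0.0772]
contact_force: [0.0, -0.8, 0.9]
tcp_pos: [0.5437, 0.2452, 0.0757]
contact_force: [0.1, -0.1, -0.2]
```

```bash
for i in 1 ; do python3 -m pendant '0 0 0.0015 0;0 0 0.0015 0' | sed -n '2p;4p'; python3 -m pendant '0 0 0.0015 0;0 0 0 0'| sed -n '2p;4p'; python3 -m pendant '0 0 0.0015 0;0 0 0 0' | sed -n '2p;4p'; done
```

```text
tcp_pos: [0.5439, 0.2451, 0.0725]
contact_force: [0.7, 0.1, -0.4]
tcp_pos: [0.5436, 0.2448, 0.0705]
contact_force: [-0.1, -0.0, -0.4]
tcp_pos: [0.5437, 0.2449, 0.0691]
contact_force: [-0.1, 0.1, 0.2]
```

```bash
for i in 1 ; do python3 -m pendant '0 0 0.0015 0;0 0 0 0' | sed -n '2p;4p'; python3 -m pendant '0 0 0.0012 0;0 0 0 0'| sed -n '2p;4p'; python3 -m pendant '0 0 0.0012 0;0 0 0 0' | sed -n '2p;4p'; done
```

```text
tcp_pos: [0.5437, 0.2449, 0.0676]
contact_force: [-0.3, -0.2, 0.1]
tcp_pos: [0.5437, 0.2449, 0.0664]
contact_force: [-1.1, 0.5, -0.1]
tcp_pos: [0.5437, 0.2449, 0.0652]
contact_force: [0.3, 0.4, -0.3]
```

```bash
for i in 1 ; do python3 -m pendant '0 0 0.0008 0;0 0 0 0' | sed -n '2p;4p'; python3 -m pendant '0 0 0.0007 0;0 0 0 0'| sed -n '2p;4p'; python3 -m pendant '0 0 0.0007 0;0 0 0 0' | sed -n '2p;4p'; done
```

```text
tcp_pos: [0.5437, 0.2449, 0.0645]
contact_force: [0.3, -0.8, -0.3]
tcp_pos: [0.5438, 0.2449, 0.064]
contact_force: [0.1, -0.8, 0.9]
tcp_pos: [0.5439, 0.245, 0.0639]
contact_force: [-2.1, -0.8, 9.7]
```

Bar top is 51.8 mm over the base, so the gap is about 25.3 mm and the stack should be 22 mm, from the 8 (C) and the 14 (D). Next is D, and I'll check its thickness by touching it.

```bash
python3 -m pendant '0 0 -0.04 0;-0.01 0.02 -0.03 0;-0.0176 0.037 0 0;-0.0176 0.037 0 0;-0.0176 0.037 0 0;-0.0176 0.037 0 0;-0.0176 0.037 0 0;-0.0176 0.037 0 0;-0.0176 0.037 0 0;-0.0176 0.037 0 0;-0.0176 0.037 0 0;-0.0176 0.037 0 0' | sed -n '1,2p'; python3 -m pendant '-0.0176 0.037 0 0;-0.0176 0.037 0 0;-0.008 0.02 0 0.125;0 0 0.01 0.125;0 0 0.02 0.125;0 0 0.03 0.125;0 0 0.03 0.125;0 0 0.01 0;0 0 0 0;0 0 0 0'
```

```text
clock: 9.13
tcp_pos: [0.4406, -0.1767, 0.1334]
clock: 9.97
tcp_pos: [0.4183, -0.2755, 0.0334]
eef_rot: [[0.915, -0.403, -0.001], [-0.403, -0.915, 0.001], [-0.001, -0.0, -1.0]]
contact_force: [0.4, 0.1, 0.0]
gripper_width: 0.0001
finger_force: 0.0
```

```bash
python3 - <<'E'
from h import *
np.set_printoptions(precision=4,suppress=True)
T=r.camera("top");S=r.camera("side");o=r.get_obs();print(o["tcp_pos"])
a=cv2.resize(T["color"][185:275,280:380],(500,450),interpolation=cv2.INTER_CUBIC)
b=cv2.resize(S["color"][150:225,270:370],(600,450),interpolation=cv2.INTER_CUBIC)
save("c2",np.hstack([a,b]),0.72)
E
```

```text
[ 0.4191 -0.2761  0.0345]
```

View pics/c2.png

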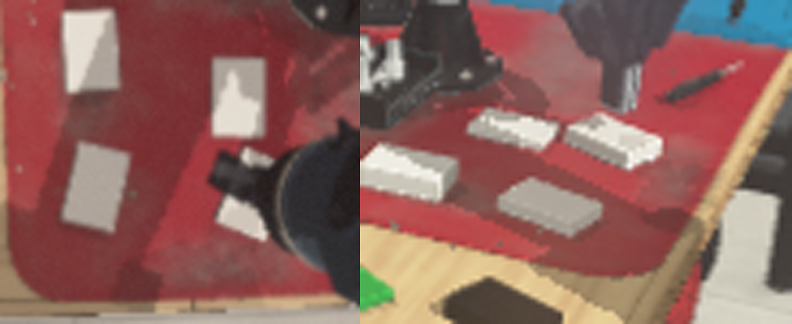

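The closed fingers hang right over D (side crop about (620,100)). Side by side, D looks thicker than B and C. Touching it.

```bash
python3 -m pendant '0 0 0.01 0;0 0 0.005 0;0 0 0 0' | sed -n '1,2p;4p'; python3 -m pendant '0 0 0.001 0;0 0 0 0' | sed -n '2p;4p'; python3 -m pendant '0 0 0.001 0;0 0 0 0' | sed -n '2p;4p';python3 -m pendant '0 0 0.001 0;0 0 0 0' | sed -n '2p;4p'
```

```text
clock: 10.32
tcp_pos: [0.4181, -0.2756, 0.0177]
contact_force: [0.4, -1.1, -0.0]
tcp_pos: [0.4183, -0.2757, 0.0172]
contact_force: [-0.4, -0.1, 0.7]
tcp_pos: [0.4183, -0.2757, 0.0162]
contact_force: [0.4, -0.1, 0.0]
tcp_pos: [0.4184, -0.2757, 0.016]
contact_force: [-2.0, 1.7, 12.9]
```

```bash
python3 -m pendant '-0.005 0 -0.02 0;-0.005 0 -0.015 0;0 0 0 0;0 0 0 0;0 0 0 0;0 0 0 0;0 0 0.03 0;0 0 0.0145 0;0 0 0 0' -1 | grep -v rot; python3 -m pendant '0 0 0 0;0 0 0 0;0 0 0 0;0 0 0 0;0 0 0 0;0 0 0 0' 1 30 | grep -v rot
```

```text
clock: 11.57
tcp_pos: [0.4078, -0.2706, 0.0028]
contact_force: [-0.0, 0.2, 0.7]
gripper_width: 0.0856
finger_force: 0.0
clock: 12.07
tcp_pos: [0.4096, -0.2719, 0.0066]
contact_force: [-1.0, 0.3, 7.5]
gripper_width: 0.0387
finger_force: 30.4
```

```bash
python3 -m pendant '0 0 -0.03 0;0 0 -0.03 -0.124;0 0 -0.02 -0.124;0 0 -0.02 -0.124;0 0 0 -0.124;0 0 0 -0.124;0.0143 -0.0367 0 0;0.0143 -0.0367 0 0;0.0143 -0.0367 0 0;0.0143 -0.0367 0 0;0.0143 -0.0367 0 0;0.0143 -0.0367 0 0'| grep -v rot; python3 -m pendant '0.0143 -0.0367 0 0;0.0143 -0.0367 0 0;0.0143 -0.0367 0 0;0.0143 -0.0367 0 0;0.0143 -0.0367 0 0;0.0143 -0.0367 0 0;0 0 0.02 0;0 0 0.02 0;0 0 0.015 0;0 0 0 0;0 0 0 0;0 0 0 0'
python3 - <<'E'
from press import *
T=r.camera("top");S=r.camera("side");p=np.load("pose.npy");o=r.get_obs()["tcp_pos"];d=np.array(o[:2])-p[:2];print(o,1e3*(d@[np.cos(p[2]),np.sin(p[2])]),1e3*(d@[-np.sin(p[2]),np.cos(p[2])]))
a=cv2.resize(T["color"][155:245,130:220],(450,450),interpolation=cv2.INTER_CUBIC)
b=cv2.resize(S["color"][180:270,170:280],(550,450),interpolation=cv2.INTER_CUBIC)
save("place1",np.hstack([a,b]),0.79)
E
```

```text
clock: 13.07
tcp_pos: [0.4494, -0.0371, 0.1062]
contact_force: [0.4, -0.4, -0.4]
gripper_width: 0.0391
finger_force: 30.9
clock: 14.07
tcp_pos: [0.4899, 0.1942, 0.0517]
eef_rot: [[0.98, 0.199, 0.001], [0.199, -0.98, 0.0], [0.001, -0.0, -1.0]]
contact_force: [0.6, -0.3, -0.2]
gripper_width: 0.0392
finger_force: 30.9
[0.49015662 0.1942146  0.05186488] -62.775775679885776 -0.7874877293263318
```

View pics/place1.png

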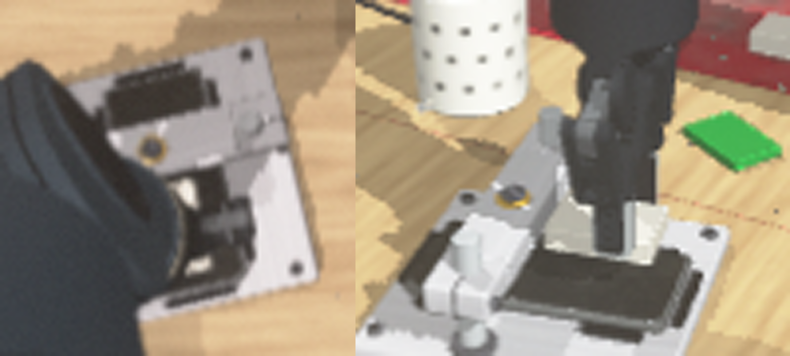

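The plate is held level and squarely above the phone's near end (side crop about (610,230)). I'll lower it gently.

```bash
python3 -m pendant '-0.0033 -0.0008 0.01 -0.006;0 0 0.01 0;0 0 0.004 0;0 0 0 0' | sed -n '1,2p;4p'; for i in 1; do python3 -m pendant '0 0 0.001 0;0 0 0 0' | sed -n '2p;4p'; python3 -m pendant '0 0 0.0007 0;0 0 0 0' | sed -n '2p;4p';done
```

```text
clock: 14.5
tcp_pos: [0.4858, 0.194, 0.026]
contact_force: [-0.5, 0.5, -0.5]
tcp_pos: [0.4863, 0.1943, 0.0258]
contact_force: [-0.7, -0.9, 0.2]
tcp_pos: [0.4864, 0.1944, 0.0252]
contact_force: [0.4, 0.5, -0.6]
```

```bash
python3 -m pendant '0 0 0.0006 0;0 0 0 0' | sed -n '2p;4p'; python3 -m pendant '0 0 0.0005 0;0 0 0 0' | sed -n '2p;4p'
```

```text
tcp_pos: [0.4864, 0.1944, 0.0252]
contact_force: [-1.6, -0.2, 9.3]
tcp_pos: [0.4864, 0.1944, 0.0251]
contact_force: [-3.3, -0.8, 15.1]
```

```bash
python3 -m pendant '0 0 -0.0008 0;0 0 0 0;0 0 0 0;0 0 0 0;0 0 0 0;0 0 0 0;0 0 -0.03 0;0 0 -0.04 0' -1| sed -n '1,2p;4,5p'; python3 -m pendant '-0.0074 0.0378 0 0;-0.0074 0.0378 0 0;-0.0074 0.0378 0 0;-0.0074 0.0378 0 0;-0.0074 0.0378 0 0;-0.0074 0.0378 0 0;-0.0074 0.0378 0 0;-0.0074 0.0378 0 0;-0.0074 0.0378 0 0;-0.0074 0.0378 0 0;-0.0074 0.0378 0 0;-0.0074 0.0378 0 0' 1| sed -n '1,2p;4,5p'; python3 -m pendant '0 0 0.02 0.123;0 0 0.03 0.123;0 0 0.025 0;0 0 0 0;0 0 0 0'
python3 - <<'E'
from press import *
T=r.camera("top");S=r.camera("side");print(r.get_obs()["tcp_pos"])
a=cv2.resize(T["color"][155:245,130:220],(450,450),interpolation=cv2.INTER_CUBIC)
b=cv2.resize(S["color"][150:240,250:350],(500,450),interpolation=cv2.INTER_CUBIC)
p=np.load("pose.npy")
k=5
q=np.array([proj(T,P(p,x,y,34.5)) for x,y in((-86,-20),(-86,20),(-26,20),(-26,-20))]);cv2.polylines(a,[np.round((q-[130,155]+.5)*k).astype(int)],True,(255,0,0),1)
save("c3",np.hstack([a,b]),0.82)
E
```

```text
clock: 15.83
tcp_pos: [0.484, 0.1935, 0.0928]
contact_force: [1.5, -0.7, -0.4]
gripper_width: 0.0853
clock: 16.83
tcp_pos: [0.4919, -0.2699, 0.0947]
contact_force: [0.5, 0.3, 0.7]
gripper_width: -0.0001
clock: 17.25
tcp_pos: [0.4915, -0.2673, 0.0189]
eef_rot: [[0.999, -0.038, -0.003], [-0.038, -0.999, 0.001], [-0.003, -0.001, -1.0]]
contact_force: [-0.0, 0.7, 0.8]
gripper_width: -0.0001
finger_force: 0.0
[ 0.4929954  -0.26795758  0.02085413]
```

View pics/c3.png

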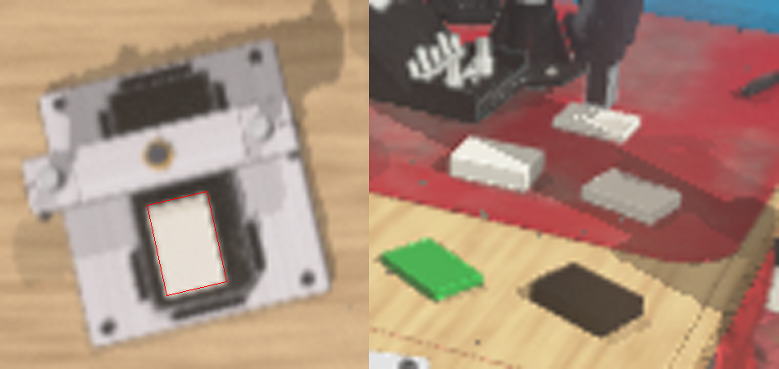

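The 14 plate lies exactly on the predicted outline (top crop about (187,243)), and the fingers stand over C. Touching C.

```bash
python3 -m pendant '0 0 0.006 0;0 0 0 0;0 0 0 0' | sed -n '1,2p;4p'; python3 -m pendant '0 0 0.0015 0;0 0 0 0' | sed -n '2p;4p'; python3 -m pendant '0 0 0.001 0;0 0 0 0' | sed -n '2p;4p';python3 -m pendant '0 0 0.001 0;0 0 0 0' | sed -n '2p;4p';python3 -m pendant '0 0 0.001 0;0 0 0 0' | sed -n '2p;4p'
```

```text
clock: 17.6
tcp_pos: [0.4926, -0.2679, 0.0143]
contact_force: [0.8, -0.4, 0.3]
tcp_pos: [0.4924, -0.2679, 0.0124]
contact_force: [-0.9, -0.1, -0.6]
tcp_pos: [0.4923, -0.2679, 0.0112]
contact_force: [0.2, 0.7, -0.4]
tcp_pos: [0.4923, -0.2679, 0.0102]
contact_force: [1.3, -0.8, 0.5]
tcp_pos: [0.4924, -0.2679, 0.0101]
contact_force: [-3.2, 1.1, 13.3]
```

```bash
python3 -m pendant '-0.005 0 -0.02 0;-0.005 0 -0.01 0;0 0 0 0;0 0 0 0;0 0 0 0;0 0 0.02 0;0 0 0.01 0;0 0 0.0044 0;0 0 0 0' -1 | grep -v rot; python3 -m pendant '0 0 0 0;0 0 0 0;0 0 0 0;0 0 0 0;0 0 0 0;0 0 0 0' 1 30 | grep -v rot; python3 -m pendant '0 0 -0.02 0;0 0 -0.02 0;0 0 0 0' | grep -v rot
```

```text
clock: 19.02
tcp_pos: [0.4814, -0.2669, 0.0032]
contact_force: [0.1, -0.2, -0.2]
gripper_width: 0.0851
finger_force: 0.0
clock: 19.52
tcp_pos: [0.4827, -0.2677, 0.0055]
contact_force: [-0.8, 1.2, 6.3]
gripper_width: 0.0384
finger_force: 29.9
clock: 19.77
tcp_pos: [0.4839, -0.2684, 0.0479]
contact_force: [0.4, -0.6, -0.4]
gripper_width: 0.0383
finger_force: 30.4
```

```bash
python3 -m pendant '0 0 -0.03 -0.123;0 0 -0.03 -0.123;0.0082 -0.0376 0 0;0.0082 -0.0376 0 0;0.0082 -0.0376 0 0;0.0082 -0.0376 0 0;0.0082 -0.0376 0 0;0.0082 -0.0376 0 0;0.0082 -0.0376 0 0;0.0082 -0.0376 0 0;0.0082 -0.0376 0 0;0.0082 -0.0376 0 0'| grep -v rot; python3 -m pendant '0.0082 -0.0376 0 0;0.0082 -0.0376 0 0;0 0 0.02 0;0 0 0.02 0;0 0 0.01 0;0 0 0 0;0 0 0 0'; python3 -m pendant '0 0 0 0'|sed -n 2p
```

```text
clock: 20.77
tcp_pos: [0.485, 0.1192, 0.1047]
contact_force: [0.4, -0.2, -0.1]
gripper_width: 0.0384
finger_force: 30.5
clock: 21.35
tcp_pos: [0.4858, 0.1936, 0.0546]
eef_rot: [[0.979, 0.204, -0.001], [0.204, -0.979, -0.001], [-0.001, 0.0, -1.0]]
contact_force: [-0.5, 0.5, 0.6]
gripper_width: 0.0385
finger_force: 30.5
tcp_pos: [0.4865, 0.1939, 0.0555]
```

```bash
python3 -m pendant '0 -0.0005 0.01 0;0 0 0.005 0;0 0 0 0;0 0 0 0' | sed -n '1,2p;4p'; for i in 1; do python3 -m pendant '0 0 0.0012 0;0 0 0 0' | sed -n '2p;4p'; python3 -m pendant '0 0 0.0007 0;0 0 0 0' | sed -n '2p;4p';python3 -m pendant '0 0 0.0006 0;0 0 0 0' | sed -n '2p;4p';done
```

```text
clock: 21.77
tcp_pos: [0.4857, 0.1946, 0.0396]
contact_force: [-0.9, 0.3, -0.2]
tcp_pos: [0.4859, 0.1948, 0.0386]
contact_force: [0.0, 0.1, -0.3]
tcp_pos: [0.486, 0.1949, 0.0381]
contact_force: [0.9, -0.3, 1.6]
tcp_pos: [0.486, 0.1948, 0.038]
contact_force: [-1.4, -0.6, 9.7]
```

```bash
python3 -m pendant '0 0 -0.0005 0;0 0 0 0;0 0 0 0;0 0 0 0;0 0 0 0;0 0 -0.02 0;0 0 -0.025 0;-0.02 0 0 0;-0.024 0 0 0' -1| sed -n '1,2p;4,5p'; python3 -m pendant '0 0 0 0;0 0 0 0;0 0 0 0;0 0 0 0;0 0 0.03 0;0 0 0.02 0;0 0 0 0;0 0 0 0' 1
python3 - <<'E'
from press import *
T=r.camera("top");S=r.camera("side");p=np.load("pose.npy");o=r.get_obs()["tcp_pos"];d=np.array(o[:2])-p[:2];print(o,1e3*(d@[np.cos(p[2]),np.sin(p[2])]),1e3*(d@[-np.sin(p[2]),np.cos(p[2])]))
a=cv2.resize(T["color"][155:245,130:220],(450,450),interpolation=cv2.INTER_CUBIC)
b=cv2.resize(S["color"][180:270,170:280],(550,450),interpolation=cv2.INTER_CUBIC)
save("stack",np.hstack([a,b]),0.79)
E
```

```text
clock: 23.02
tcp_pos: [0.4445, 0.1864, 0.0839]
contact_force: [-0.1, -0.6, 0.0]
gripper_width: 0.0854
clock: 23.68
tcp_pos: [0.4426, 0.1856, 0.0321]
eef_rot: [[0.979, 0.205, -0.002], [0.205, -0.979, -0.001], [-0.002, 0.001, -1.0]]
contact_force: [0.5, -0.1, 0.0]
gripper_width: -0.0002
finger_force: 0.0
[0.44341094 0.18597596 0.03344529] -110.2175901593228 0.7314758259923096
```

View pics/stack.png

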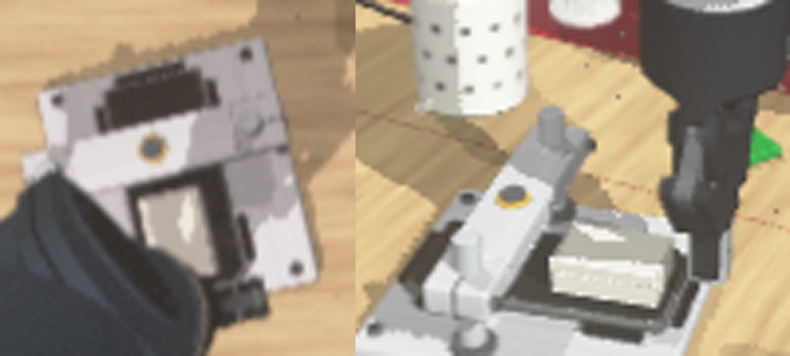

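The stack stands square on the phone's near end (side crop about (610,265)), with the closed fingers behind it. Now I'll lower them and push.

```bash
python3 -m pendant '0 0.0007 0.007 0;0.006 0 0 0;0.004 0 0 0;0 0 0 0;0 0 0 0' | sed -n '1,2p;4p'; for i in 1; do python3 -m pendant '0.002 0 0 0;0 0 0 0' | sed -n '2p;4p'; python3 -m pendant '0.002 0 0 0;0 0 0 0' | sed -n '2p;4p';python3 -m pendant '0.002 0 0 0;0 0 0 0' | sed -n '2p;4p';done
```

```text
clock: 24.2
tcp_pos: [0.4533, 0.1873, 0.0261]
contact_force: [0.3, 0.1, -0.2]
tcp_pos: [0.455, 0.1876, 0.026]
contact_force: [-0.0, 0.1, -0.1]
tcp_pos: [0.4569, 0.188, 0.0259]
contact_force: [0.7, 1.0, -0.9]
tcp_pos: [0.4589, 0.1884, 0.0258]
contact_force: [-0.0, -0.8, -0.8]
```

```bash
python3 -m pendant '0.003 0 0 0;0.003 0 0 0;0.003 0 0 0;0.003 0 0 0;0.003 0 0 0;0.003 0 0 0'|sed -n '1,2p;4p'; python3 -m pendant '0.003 0 0 0;0.003 0 0 0;0.003 0 0 0;0.003 0 0 0'|sed -n '1,2p;4p'; python3 -m pendant '0.002 0 0 0;0.002 0 0 0;0.001 0 0 0;0 0 0 0'|sed -n '1,2p;4p'
python3 - <<'E'
from press import *
T=r.camera("top");S=r.camera("side");p=np.load("pose.npy");o=r.get_obs()["tcp_pos"];d=np.array(o[:2])-p[:2];print(o,1e3*(d@[np.cos(p[2]),np.sin(p[2])]),1e3*(d@[-np.sin(p[2]),np.cos(p[2])]))
a=cv2.resize(T["color"][155:245,130:220],(450,450),interpolation=cv2.INTER_CUBIC)
b=cv2.resize(S["color"][180:270,170:280],(550,450),interpolation=cv2.INTER_CUBIC)
save("push",np.hstack([a,b]),0.79)
E
```

```text
clock: 25.2
tcp_pos: [0.4753, 0.1916, 0.0257]
contact_force: [-10.6, -1.9, 8.8]
clock: 25.53
tcp_pos: [0.4861, 0.1938, 0.0254]
contact_force: [-4.9, -1.0, -0.1]
clock: 25.87
tcp_pos: [0.4928, 0.1954, 0.0256]
contact_force: [-4.1, -1.2, -1.4]
[0.49277971 0.1954573  0.02572391] -59.95364277673252 -0.108898013260859
```

View pics/push.png

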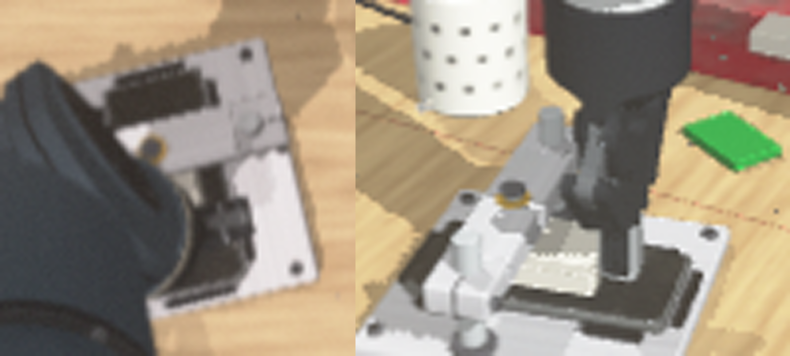

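The stack is entering and the foot's stem has risen (side crop about (512,195)). About 18 mm remain.

```bash
python3 -m pendant '0.003 0 0 0;0.003 0 0 0;0.003 0 0 0;0 0 0 0'|sed -n '1,2p;4p'; python3 -m pendant '0.003 0 0 0;0.003 0 0 0;0.002 0 0 0;0 0 0 0;0 0 0 0'|sed -n '1,2p;4p';python3 -m pendant '-0.01 0 0 0;-0.02 0 0 0;-0.03 0 0 0;-0.03 0 -0.03 0;-0.01 0 -0.04 0;0 0.04 -0.02 0;0 0.04 0 0;0 0.04 0 0;0 0.04 0 0;0 0.04 0 0;0 0.04 0 0'|sed -n '1,2p;4p'
python3 - <<'E'
from press import *
T=r.camera("top");S=r.camera("side");p=np.load("pose.npy");k=5
a=cv2.resize(T["color"][155:245,130:220],None,fx=k,fy=k,interpolation=cv2.INTER_CUBIC)
b=cv2.resize(S["color"][180:270,170:280],None,fx=k,fy=k,interpolation=cv2.INTER_CUBIC)
for c,im,o in((T,a,[130,155]),(S,b,[170,180])):
    q=np.array([proj(c,P(p,x,y,42.5)) for x,y in((-30,-20),(-30,20),(30,20),(30,-20))]);cv2.polylines(im,[np.round((q-o+.5)*k).astype(int)],True,(255,0,0),1)
save("fin",np.hstack([a,b]),0.79)
E
```

```text
clock: 26.3
tcp_pos: [0.5027, 0.1977, 0.0259]
contact_force: [-1.2, -0.9, -0.9]
clock: 26.72
tcp_pos: [0.5098, 0.1991, 0.0259]
contact_force: [-3.7, -1.0, -0.8]
clock: 27.63
tcp_pos: [0.4627, -0.0557, 0.1147]
contact_force: [1.0, 0.2, -0.6]
```

View pics/fin.png

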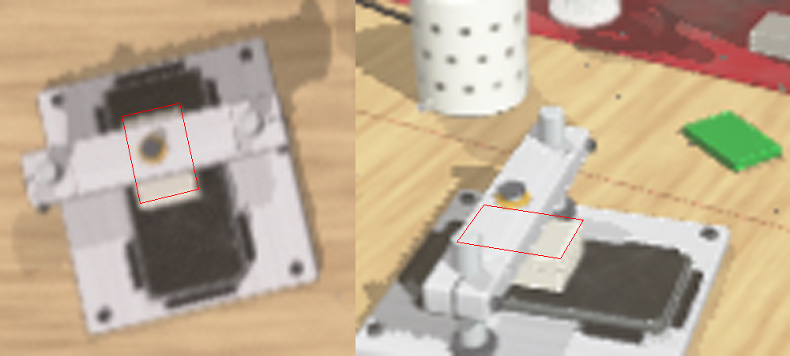

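The stack is under the bar with the foot raised. Its rear edge (top crop about (165,206)) is about 1.5 mm short of centred, so I'll give it one more small push.

```bash
python3 -m pendant '0 0 0 0;0 0 0 0'|sed -n '1,3p'
```

```text
clock: 27.9
tcp_pos: [0.4617, -0.0531, 0.1142]
eef_rot: [[0.979, 0.205, 0.002], [0.205, -0.979, 0.0], [0.002, -0.0, -1.0]]
```

```bash
python3 -m pendant '0.0132 -0.0395 0 0;0.0132 -0.0395 0 0;0.0132 -0.0395 0 0;0.0132 -0.0395 0 0;0.0132 -0.0395 0 0;0.0132 -0.0395 0 0;0 0 0 0;0 0 0.035 0;0 0 0.035 0;0 0 0.018 0;0 0 0 0;0 0 0 0'; python3 -m pendant '0.006 0 0 0;0.005 0 0 0;0 0 0 0;0 0 0 0'|sed -n '1,2p;4p'
```

```text
clock: 28.9
tcp_pos: [0.4887, 0.1959, 0.0256]
eef_rot: [[0.978, 0.208, -0.002], [0.208, -0.978, -0.0], [-0.002, -0.0, -1.0]]
contact_force: [-0.1, 0.5, 0.8]
gripper_width: -0.0
finger_force: 0.0
clock: 29.23
tcp_pos: [0.5017, 0.1972, 0.027]
contact_force: [-0.8, 0.5, -0.5]
```

```bash
python3 -m pendant '0.004 0 0 0;0.003 0 0 0;0 0 0 0;0 0 0 0'|sed -n '2p;4p'; python3 -m pendant '0.0015 0 0 0;0 0 0 0;0 0 0 0'|sed -n '2p;4p'; python3 -m pendant '0.0013 0 0 0;0 0 0 0;0 0 0 0'|sed -n '1,2p;4p'
```

```text
tcp_pos: [0.5076, 0.1983, 0.026]
contact_force: [-0.1, -0.3, -0.6]
tcp_pos: [0.5087, 0.1986, 0.0258]
contact_force: [-0.3, -0.4, -1.4]
clock: 30.07
tcp_pos: [0.5099, 0.1988, 0.0258]
contact_force: [0.4, 0.7, -0.1]
```

```bash
python3 -m pendant '0.0008 0 0 0;0.0008 0 0 0;0 0 0 0'|sed -n '2p;4p'; python3 -m pendant '0 0 0 0'|sed -n '1,2p;4p'
```

```text
tcp_pos: [0.51, 0.1988, 0.0257]
contact_force: [-6.0, -0.6, 5.1]
clock: 30.4
tcp_pos: [0.51, 0.1988, 0.0257]
contact_force: [-6.3, -0.2, 3.9]
```

```bash
python3 -m pendant '0.0006 0 0 0;0 0 0 0'|sed -n '2p;4p'; python3 -m pendant '0.0005 0 0 0;0 0 0 0'|sed -n '1,2p;4p'
```

```text
tcp_pos: [0.5101, 0.1988, 0.0257]
contact_force: [-7.2, -1.5, 5.7]
clock: 30.73
tcp_pos: [0.5104, 0.1988, 0.0257]
contact_force: [-8.2, -0.4, 6.1]
```

```bash
python3 -m pendant '0.0006 0 0 0;0 0 0 0'|sed -n '2p;4p'; python3 -m pendant '-0.01 0 0 0;-0.02 0 0 0;-0.03 0 0 0;-0.03 0 -0.03 0;-0.01 0 -0.04 0;0 0.04 -0.02 0;0 0.04 0 0;0 0.04 0 0;0 0.04 0 0;0 0.04 0 0;0 0.04 0 0;0 0 0 0'|sed -n '1,2p;4p'
python3 - <<'E'
from press import *
T=r.camera("top");S=r.camera("side");p=np.load("pose.npy");k=5
a=cv2.resize(T["color"][155:245,130:220],None,fx=k,fy=k,interpolation=cv2.INTER_CUBIC)
b=cv2.resize(S["color"][180:270,170:280],None,fx=k,fy=k,interpolation=cv2.INTER_CUBIC)
for c,im,o in((T,a,[130,155]),(S,b,[170,180])):
    q=np.array([proj(c,P(p,x,y,z)) for x,y,z in((-30,-20,42.5),(-30,20,42.5),(-30,20,20.5),(-30,-20,20.5))]);cv2.polylines(im,[np.round((q-o+.5)*k).astype(int)],True,(255,0,0),1)
save("fin2",np.hstack([a,b]),0.79)
E
```

```text
tcp_pos: [0.511, 0.1989, 0.0257]
contact_force: [-7.9, -1.3, 5.9]
clock: 31.9
tcp_pos: [0.4658, -0.062, 0.1142]
contact_force: [0.3, 0.9, 0.1]
```

View pics/fin2.png

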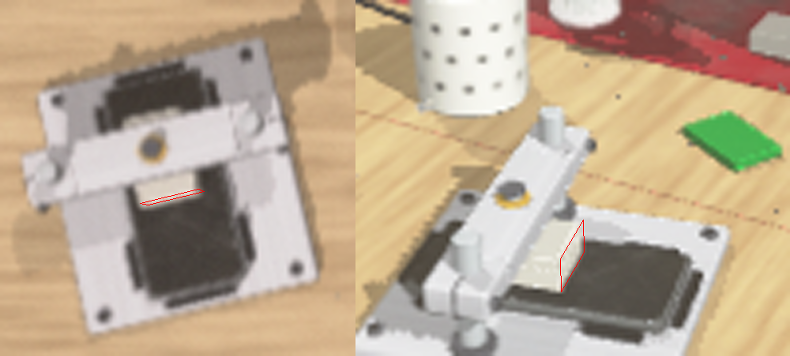

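The rear face now matches the centred outline in both views, the foot is raised, and the arm is clear. Handing in.

```bash
python3 -c "
from station import r
print(r.job_done())"
```

```text
the job is handed in; nothing more can be done
None
```

I measured a gap of about 25.3 mm by touch, stacked the 8 mm plate on the 14 mm plate (22 mm), slid the stack in to within about 1 mm of centred with the sprung foot raised on it, and handed the job in at about 32 s.

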